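Load the rocking die carrier of a hand press

ROBOT

A 6-joint arm with a two-finger parallel gripper is mounted at the origin on the work surface. World frame = base frame: x ahead of the robot, y to its left, z up, the work surface at z = 0. Lengths are in mm, angles in rad, forces in N, time in s.
With the tool pointing down it reaches from about 300 to 775 mm from the base axis. Payload 14.6 kg.
Tool frame: the origin (TCP) lies on the centre line of the jaws, within the pads' length; the fingertips stand manip.tcp_to_tips ahead of it and the grasp point (between the pads) lies 5 mm behind it (manip.tcp_to_tips is the distance from the TCP to the fingertips, in mm); z points along the fingers, y is the direction in which the jaws open and shut (so a half turn about z gives the same grasp; the last joint's range is limited). The gripper opens to 94 mm and grips with 3 to 60 N. Pads are 16 mm wide; open, the fingers measure 119 mm over their backs; the gripper's body (75 mm by 177 mm) begins 78 mm behind the grasp point.
Start: joints at [-1.175, 0.3, 1.521, -0, 1.321, -0.067], TCP at [245.542, -492.137, 219.446] pointing down, gripper open.
Joint ranges: [-3.03, 3.03], [-0.79, 2.21], [0.23, 2.52], [-1.04, 4.18], [0, 3.07], [-2.55, 2.55]. Speed limits (rad/s): [2.22, 2.22, 2.57, 3.14, 3.14, 3.14].

INTERFACE

Orientations are given as [roll, pitch, yaw] about the fixed x, y, z axes, in that order (R = Rz(yaw) Ry(pitch) Rx(roll)).
In Python, from cell import manip, optics, workorder gives the robot as it stands. The module is installed in compiled form; this text tells all that it offers.
- The arm moves only by the tool jog_arm, never from a script. Its argument "deltas" is text: rows parted by semicolons, each of 5 numbers parted by spaces: the shift along the tool's x, y, z in mm, then the turn about the tool's z in rad, then the finger opening in mm, from 0 to 94. In form: tx ty tz twist grip; .... A call has exactly 10 rows; each row is the pose to reach, as a shift and turn from the pose commanded when the call began, along the tool's axes at that moment; what a row does not reach only later rows make up. A row lasts 1/8 s, in which the tool goes at most 62.5 mm and 10.7 degrees, less where a joint would pass 70% of its speed; a pose out of reach is approached as far as the arm can. A call with a gripper value outside its range is refused whole. The fingers move at their own pace and stop on an object; "squeeze" is the grip in N (left out, the last holds). Time passes only in rows, so rows that repeat a pose let the fingers close, or fill a call up. It gives the time, the measured TCP pose, the force and the opening at its end, in the units of the state.
- manip.read_state(): the state, without advancing time (a new reading comes with each control period).
- optics.camera(name): name is "scene" or "top"; returns (picture, depth): 420x560x3 uint8, red, green, blue; 420x560 float32, mm along the optical axis (not along the pixel's ray), 0 where there is no reading.
- optics.get_calibration(name): a dict with "intrinsics" (3x3 intrinsics, pixels), "R" (3x3) and "t" (3): a world point X has camera coordinates R X + t. Camera axes: x right, y down, z forward; pixel columns grow to the right and rows downward; lengths in mm; the calibration is good to about 2 mm. A picture is of the moment at which its call begins. get_calibration takes no time and is no camera call.
- workorder.sign_off(): hands the job in, once; it reports no verdict.
The state is a dict: "clock": time; "joints": joint angles; "qd": joint speeds; "effort": joint torques, N m; "eef_pos": TCP position; "eef_rot": TCP orientation; "wrist_force": force on the tool from outside, world axes, zero at the start; "moment": the same for the moment, N m; "finger_gap": finger opening in mm.
Only numpy, scipy, OpenCV 4.12 (cv2) and the standard library are available. Lean on these libraries where they do the work, as an engineer would, in place of code of your own. Each camera call takes 0.05 s, during which the arm holds its last target.

TASK

Load the rocking wooden die carrier: take only the four brass dies off the green cutting mat and stand them upright in its four round seats, one large and one small brass die on each side of the pivot, so that it ends up level. Put in the two large dies first, one on each side, and only then the two small ones. Lower each die gently into its seat rather than dropping it, and do not disturb the steel dies or the glue jar.

Things in the scene. Friction and masses are not known exactly. Their poses are not given: they have to be found in the camera images.
- large_a_center (a point): Brass press die, large: round foot 48 mm across and 20 mm high with a round stem 28 mm across above it, 56 mm tall in all, standing upright, 460 g. The point is its centre, 28 mm above its underside; z is its axis. Interchangeable with the other large brass die.
- large_b_center (a point): Brass press die, large: round foot 48 mm across and 20 mm high with a round stem 28 mm across above it, 56 mm tall in all, standing upright, 460 g. The point is its centre, 28 mm above its underside; z is its axis. Interchangeable with the other large brass die.
- small_a_center (a point): Brass press die, small: round foot 32 mm across and 14 mm high with a round stem 18 mm across above it, 48 mm tall in all, standing upright, 160 g. The point is its centre, 24 mm above its underside; z is its axis. Interchangeable with the other small brass die.
- small_b_center (a point): Brass press die, small: round foot 32 mm across and 14 mm high with a round stem 18 mm across above it, 48 mm tall in all, standing upright, 160 g. The point is its centre, 24 mm above its underside; z is its axis. Interchangeable with the other small brass die.
- carrier_mid (a point): Centre of the top face of the rocking wooden carrier: plate 170 mm (x) by 290 mm (y), 16 mm thick, on a red stand; top 61 mm above the bench when level. Pivot line along x, 16 mm below this point (dark stripe on top): its two sides are +y and -y. Four equal round seats, 58 mm across, 10 mm deep, flat floors, centred at x = +-45, y = +-105 mm; any die fits any seat. z is normal to the top.
- carrier (a joint): Tilt of the carrier in rad: 0 level, positive raises its +y side, stops at +-0.08. A spring (3 N m per rad) keeps it level when both sides carry equal weight. One large die alone tips it to the stop: that side's seats sink 8 mm, the other side's rise 8 mm and can be pressed back down to level with about 5 N (a large die's own weight).
- steel_large_center (a point): Silver-grey steel die of the same shape and size as the large brass ones, to be left standing. The point is its centre, 28 mm above its underside.
- steel_small_center (a point): Silver-grey steel die of the same shape and size as the small brass ones, to be left standing. The point is its centre, 24 mm above its underside.
- jar: Glue jar with a red cap, 60 mm across, 85 mm tall, standing on the bench beyond the work, to be left alone; origin at the centre of its underside.
- mat: Green cutting mat 200 mm (its x) by 300 mm (its y), 4 mm thick, fixed on the bench beside the carrier; origin at the centre of its underside. The six dies stand on it in two rows of three along its y, about 100 mm apart in both directions (at least 85 mm between centres); which die stands where differs at each start.

How it is judged (in metres and radians):
On the way:
1. both large brass dies are seated, one on each side, the carrier level, before any small brass die is brought to it (((y of large_a_center in the frame of carrier_mid between 0.09 and 0.12 m and z of large_a_center in the frame of carrier_mid between 0.012 and 0.024 m and (x of large_a_center in the frame of carrier_mid between 0.03 and 0.06 m or x of large_a_center in the frame of carrier_mid between -0.06 and -0.03 m) and y of large_b_center in the frame of carrier_mid between -0.12 and -0.09 m and z of large_b_center in the frame of carrier_mid between 0.012 and 0.024 m and (x of large_b_center in the frame of carrier_mid between 0.03 and 0.06 m or x of large_b_center in the frame of carrier_mid between -0.06 and -0.03 m)) or (y of large_a_center in the frame of carrier_mid between -0.12 and -0.09 m and z of large_a_center in the frame of carrier_mid between 0.012 and 0.024 m and (x of large_a_center in the frame of carrier_mid between 0.03 and 0.06 m or x of large_a_center in the frame of carrier_mid between -0.06 and -0.03 m) and y of large_b_center in the frame of carrier_mid between 0.09 and 0.12 m and z of large_b_center in the frame of carrier_mid between 0.012 and 0.024 m and (x of large_b_center in the frame of carrier_mid between 0.03 and 0.06 m or x of large_b_center in the frame of carrier_mid between -0.06 and -0.03 m))) and value of joint carrier between -0.04 and 0.04 rad and horizontal distance between each of small_a_center, small_b_center and carrier_mid above 0.17 m), for 0.2 s.
At the end, for the whole second after the job is handed in: One large and one small brass die at rest on each side, each upright down in a seat (15 mm from its centre, 6 mm in height), carrier level within 0.04 rad, steel dies and jar within 20 mm of their starts, nothing dropped in (((y of large_a_center in the frame of carrier_mid between 0.09 and 0.12 m and z of large_a_center in the frame of carrier_mid between 0.012 and 0.024 m and (x of large_a_center in the frame of carrier_mid between 0.03 and 0.06 m or x of large_a_center in the frame of carrier_mid between -0.06 and -0.03 m) and y of large_b_center in the frame of carrier_mid between -0.12 and -0.09 m and z of large_b_center in the frame of carrier_mid between 0.012 and 0.024 m and (x of large_b_center in the frame of carrier_mid between 0.03 and 0.06 m or x of large_b_center in the frame of carrier_mid between -0.06 and -0.03 m)) or (y of large_a_center in the frame of carrier_mid between -0.12 and -0.09 m and z of large_a_center in the frame of carrier_mid between 0.012 and 0.024 m and (x of large_a_center in the frame of carrier_mid between 0.03 and 0.06 m or x of large_a_center in the frame of carrier_mid between -0.06 and -0.03 m) and y of large_b_center in the frame of carrier_mid between 0.09 and 0.12 m and z of large_b_center in the frame of carrier_mid between 0.012 and 0.024 m and (x of large_b_center in the frame of carrier_mid between 0.03 and 0.06 m or x of large_b_center in the frame of carrier_mid between -0.06 and -0.03 m))) and ((y of small_a_center in the frame of carrier_mid between 0.09 and 0.12 m and z of small_a_center in the frame of carrier_mid between 0.008 and 0.02 m and (x of small_a_center in the frame of carrier_mid between 0.03 and 0.06 m or x of small_a_center in the frame of carrier_mid between -0.06 and -0.03 m) and y of small_b_center in the frame of carrier_mid between -0.12 and -0.09 m and z of small_b_center in the frame of carrier_mid between 0.008 and 0.02 m and (x of small_b_center in the frame of carrier_mid between 0.03 and 0.06 m or x of small_b_center in the frame of carrier_mid between -0.06 and -0.03 m)) or (y of small_a_center in the frame of carrier_mid between -0.12 and -0.09 m and z of small_a_center in the frame of carrier_mid between 0.008 and 0.02 m and (x of small_a_center in the frame of carrier_mid between 0.03 and 0.06 m or x of small_a_center in the frame of carrier_mid between -0.06 and -0.03 m) and y of small_b_center in the frame of carrier_mid between 0.09 and 0.12 m and z of small_b_center in the frame of carrier_mid between 0.008 and 0.02 m and (x of small_b_center in the frame of carrier_mid between 0.03 and 0.06 m or x of small_b_center in the frame of carrier_mid between -0.06 and -0.03 m))) and value of joint carrier between -0.04 and 0.04 rad and angle between each of large_a_center, large_b_center, small_a_center, small_b_center, steel_large_center, steel_small_center, jar's own z axis and vertical below 0.15 rad and linear speed of each of large_a, large_b, small_a, small_b below 0.02 m/s and velocity of joint carrier between -0.05 and 0.05 rad/s and distance of each of steel_large_center, steel_small_center, jar from where it was at the start of the episode below 0.02 m); the robot touches nothing.
It fails at once if the steel large is disturbed (shifted over 20 mm or tipped) (distance of steel_large_center from where it was at the start of the episode above 0.02 m or angle between steel_large_center's own z axis and vertical above 0.3 rad).
It fails at once if the steel small is disturbed (shifted over 20 mm or tipped) (distance of steel_small_center from where it was at the start of the episode above 0.02 m or angle between steel_small_center's own z axis and vertical above 0.3 rad).
It fails at once if the jar is disturbed (shifted over 20 mm or tipped) (distance of jar from where it was at the start of the episode above 0.02 m or angle between jar's own z axis and vertical above 0.3 rad).
It fails at once if a brass die is dropped (falls out of the fingers from over about 3 cm) ((linear speed of large_a above 0.75 m/s and contact force between large_a and the fingers below 0.01 N) or (linear speed of large_b above 0.75 m/s and contact force between large_b and the fingers below 0.01 N) or (linear speed of small_a above 0.75 m/s and contact force between small_a and the fingers below 0.01 N) or (linear speed of small_b above 0.75 m/s and contact force between small_b and the fingers below 0.01 N)).
It also fails if it takes over 120 s, if anything falls off the work surface, if the arm or the gripper's body presses on something with over 40 N, if the wrist force passes 120 N, or if a joint passes its speed limit or range.

## Working session

There is one attempt and no reset: what is moved stays moved. The work goes in short steps, Python scripts to look and compute and a tool call to move; the robot and the scene stay as the last step left them, time stands still between calls to the robot, and variables do not carry over. Pictures are saved under pics/ and viewed, and the job is handed in when it is done.

Besides the shell and the picture viewer there is one more tool, called after "Request:" as name(argument=value, ...) on one line, values as JSON. jog_arm: Moves the arm, as the interface text tells. Its arguments: {"type":"object","properties":{"deltas":{"type":"string"},"squeeze":{"type":"number"}},"required":["deltas"]}

```bash
mkdir -p pics; python3 - <<'E'
from cell import manip, optics, workorder
import cv2,numpy as np
print(manip.read_state(), manip.tcp_to_tips)
for n in("scene","top"):
    p,d=optics.camera(n); cv2.imwrite(f"pics/{n}0.png",p[:,:,::-1]); np.save(f"pics/{n}0.npy",d)
    print(n,optics.get_calibration(n))
E
```

```text
{'clock': 0.0, 'joints': array([-1.17456767e+00,  3.00483631e-01,  1.52161650e+00,  2.00283293e-05,
        1.32071056e+00, -6.65914302e-02]), 'qd': array([-0.00094517, -0.00042449,  0.00166432, -0.00121597,  0.00111112,
        0.00107905]), 'effort': array([-3.64064363e-04, -5.31800365e+01, -3.52735627e+01,  7.07483548e-02,
        2.43735110e-02, -8.45801969e-05]), 'eef_pos': array([ 245.46433644, -491.89142532,  218.8644711 ]), 'eef_rot': array([-3.14037861e+00, -1.00406780e-04,  4.62815058e-01]), 'wrist_force': array([-0.18990516, -0.21921256,  0.6147639 ]), 'moment': array([ 0.00452189, -0.02982187, -0.01812733]), 'finger_gap': 93.67896354474857} 14.0
scene {'intrinsics': array([[433.04084202,   0.        , 281.4238202 ],
       [  0.        , 433.04084202, 213.6592232 ],
       [  0.        ,   0.        ,   1.        ]]), 'R': array([[ 0.4153359 ,  0.9096548 ,  0.00492305],
       [ 0.60170868, -0.27066505, -0.75145665],
       [-0.68223365,  0.31506916, -0.6597641 ]]), 't': array([-257.07337741, -309.79036977, 1339.55169146])}
top {'intrinsics': array([[488.04187724,   0.        , 281.14363591],
       [  0.        , 488.04187724, 213.29002275],
       [  0.        ,   0.        ,   1.        ]]), 'R': array([[-0.02423917, -0.99969138, -0.00544206],
       [-0.99690157,  0.02457829, -0.07472059],
       [ 0.07483128,  0.00361404, -0.99718966]]), 't': array([  14.99588106,  620.88587594, 1260.99303049])}
```

View pics/top0.png

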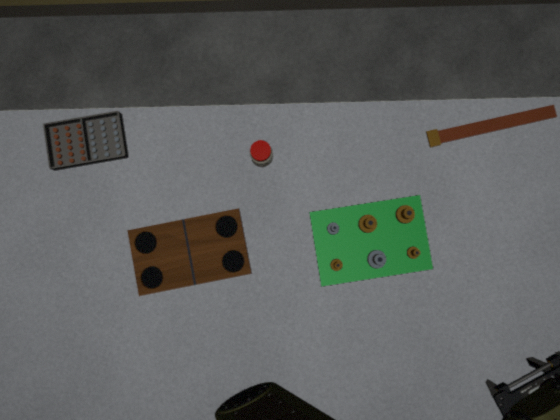

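View pics/scene0.png

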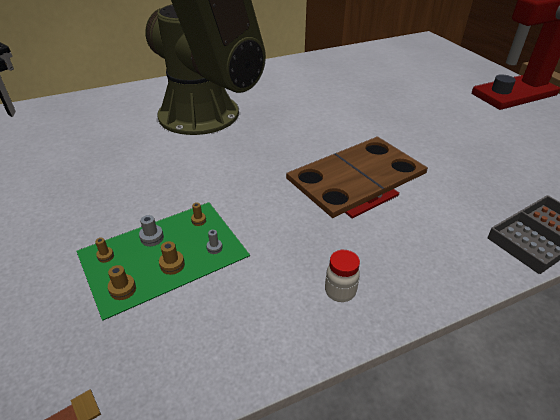

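The top view shows the large brass dies at (368,223) and (405,213), the small brass at (336,265) and (413,253), and steel at (377,259) and (333,229). The seats are at (146,242), (226,227), (151,277) and (232,261).

```bash
cat > h.py <<'E'
import numpy as np,cv2
from cell import manip, optics
def world(d,cal):
    K,R,t=cal["intrinsics"],cal["R"],cal["t"]
    v,u=np.mgrid[:d.shape[0],:d.shape[1]]
    c=np.stack([(u-K[0,2])/K[0,0]*d,(v-K[1,2])/K[1,1]*d,d],-1)
    return (c-t)@R
def ray(u,v,z,cal):
    K,R,t=cal["intrinsics"],cal["R"],cal["t"]
    o=-R.T@t; r=R.T@np.linalg.inv(K)@np.array([u,v,1.]); return o+r*(z-o[2])/r[2]
def proj(X,cal):
    c=cal["R"]@np.array(X,float)+cal["t"]; p=cal["intrinsics"]@c; return p[:2]/p[2]
E
python3 - <<'E'
from h import *
for n,L in (("top",{"LA":(368,223),"LB":(405,213),"sA":(336,265),"sB":(413,253),"SL":(377,259),"SS":(333,229)}),("scene",{"LA":(172,255),"LB":(121,283),"sA":(198,214),"sB":(103,250),"SL":(150,230),"SS":(213,240)})):
    cal=optics.get_calibration(n); d=np.load(f"pics/{n}0.npy"); W=world(d,cal)
    for k,(u,v) in L.items():
        s=W[v-25:v+25,u-25:u+25].reshape(-1,3)
        H=60 if k[1] in"ABL" and k[0] in "LS" and k!="SS" else 52
        s=s[(abs(s[:,2]-H)<5)]
        if len(s): 
            # mode cluster
            m=np.median(s,0); s=s[np.hypot(*(s-m)[:,:2].T)<20]; print(n,k,len(s),s.mean(0).round(1),(s.min(0)[:2].round()),s.max(0)[:2].round(), ((s.min(0)+s.max(0))/2).round(1))
    if n=="top":
        for u,v in ((146,242),(226,227),(151,277),(232,261)):
            s=W[v-16:v+17,u-16:u+17].reshape(-1,3); print("seat",W[v,u].round(1)); s=s[(s[:,2]<56)]
            print(len(s), s.mean(0).round(1))
        s=W[205:300,120:260].reshape(-1,3); s=s[(s[:,2]>57)&(s[:,2]<66)]; print("plate",len(s),s.mean(0).round(1), cv2.minAreaRect(s[:,:2].astype(np.float32)))
        print("mat",W[270,350])
    p=cv2.imread(f"pics/{n}0.png")
    c=(p[190:295,305:440] if n=="top" else p[190:310,80:250]); cv2.imwrite(f"pics/{n}c.png",cv2.resize(c,None,fx=4.5,fy=4.5,interpolation=cv2.INTER_CUBIC))
c=cv2.imread("pics/top0.png")[200:305,120:260];cv2.imwrite("pics/topcar.png",cv2.resize(c,None,fx=5,fy=5,interpolation=cv2.INTER_CUBIC))
E
```

```text
top LA 87 [ 589.  -226.9   60.4] [ 575. -240.] [ 601. -214.] [ 588.1 -226.6   60. ]
top LB 95 [ 611.  -326.2   60.2] [ 598. -340.] [ 624. -312.] [ 611. -326.   60.]
top sA 35 [ 483.1 -141.9   52.3] [ 475. -150.] [ 491. -134.] [ 483.1 -142.    52.1]
top sB 37 [ 510.4 -343.8   52.9] [ 503. -353.] [ 519. -335.] [ 511.2 -344.1   52.1]
top SL 96 [ 495.8 -246.6   60.7] [ 483. -260.] [ 509. -233.] [ 496.  -246.6   60. ]
top SS 35 [ 578.2 -135.8   52.1] [ 570. -143.] [ 586. -127.] [ 577.8 -135.1   52.3]
seat [553.6 347.9  52.6]
435 [555.6 354.9  44.8]
seat [587.1 142.2  51.6]
430 [592.3 141.6  46.5]
seat [464.1 336.1  50.1]
465 [459.  337.8  44.4]
seat [499.7 128.5  48.9]
438 [498.1 123.2  46.6]
plate 5703 [526.1 236.2  61.4] ((526.447509765625, 236.6010284423828), (170.02908325195312, 291.17376708984375), 9.869575500488281)
mat [ 467.71376026 -178.24014074    6.74916644]
scene LA 140 [ 591.9 -225.8   59.7] [ 575. -239.] [ 605. -212.] [ 590.  -225.7   59.2]
scene LB 169 [ 614.8 -325.2   59.7] [ 599. -339.] [ 628. -312.] [ 613.4 -325.5   59.5]
scene sA 54 [ 581.8 -135.5   51.8] [ 572. -144.] [ 590. -127.] [ 580.9 -135.3   51.2]
scene sB 62 [ 513.1 -343.    51.2] [ 504. -352.] [ 521. -335.] [ 512.4 -343.2   50.6]
scene SL 82 [ 588. -229.   60.] [ 575. -239.] [ 599. -218.] [ 587.1 -228.4   59.1]
scene SS 54 [ 581.8 -135.5   51.8] [ 572. -144.] [ 590. -127.] [ 580.9 -135.3   51.2]
```

View pics/topc.png

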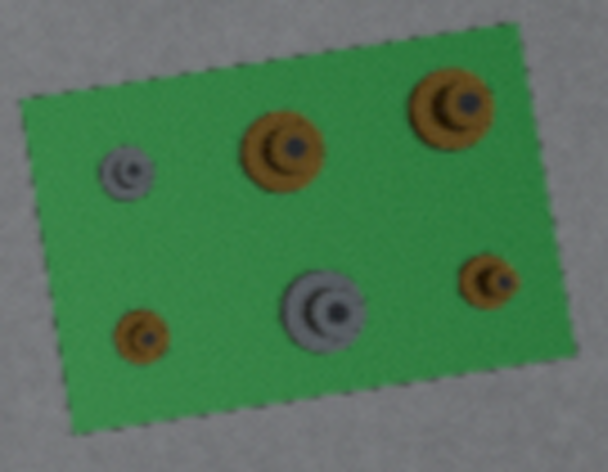

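View pics/topcar.png

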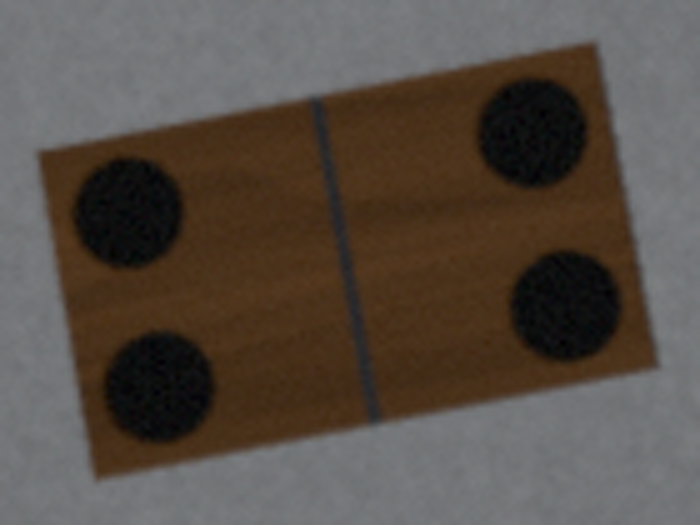

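Request:
jog_arm(deltas="50 2 0 -0.16 60;101 4 0 -0.32 60;151 6 0 -0.48 60;201 7 0 -0.64 60;251 9 0 -0.80 60;302 11 0 -0.96 60;352 13 0 -1.12 60;402 15 0 -1.28 60;402 15 0 -1.28 60;402 15 0 -1.28 60", squeeze=35)

```text
clock: 1.35
eef_pos: [611.6, -326.2, 218.9]
eef_rot: [-3.141, -0.001, 1.742]
wrist_force: [-0.4, 0.5, -0.3]
finger_gap: 59.9
```

```bash
python3 - <<'E'
from h import *
s=manip.read_state();print(s)
th=.1723;c=np.array([526.3,236.5]);X=np.array([np.cos(th),np.sin(th)]);Y=np.array([-X[1],X[0]])
p=s['eef_pos'][:2]
def cf(q):q=np.array(q)-c;return round(q@X,1),round(q@Y,1)
print("tcp",cf(p))
for k,q in dict(LA=(589.5,-226.4),LB=(612,-325.7),sA=(483.8,-141.8),sB=(511.6,-343.6),SL=(496,-246),SS=(579,-135.3)).items(): print(k,cf(q))
p_,_=optics.camera("top");cv2.imwrite("pics/t1.png",p_[:,:,::-1])
E
```

```text
{'clock': 1.35, 'joints': array([-5.42813036e-01,  6.34854338e-01,  1.04010100e+00, -1.50085994e-04,
        1.46757396e+00, -7.13718776e-01]), 'qd': array([-0.01903568, -0.01839126,  0.00892708,  0.00096899,  0.00057536,
        0.00087749]), 'effort': array([ 1.82525843e+00, -7.15134931e+01, -3.70895112e+01,  1.05277856e-01,
        6.98835449e-02, -6.20795460e-02]), 'eef_pos': array([ 611.55240941, -326.22571127,  218.90791881]), 'eef_rot': array([-3.14078689e+00, -5.00338515e-04,  1.74171740e+00]), 'wrist_force': array([-0.37636044,  0.52517158, -0.34862446]), 'moment': array([-0.02370269, -0.05502267, -0.00182456]), 'finger_gap': 59.916079650356}
tcp (np.float64(-12.5), np.float64(-569.0))
LA (np.float64(-17.1), np.float64(-466.9))
LB (np.float64(-12.0), np.float64(-568.6))
sA (np.float64(-106.7), np.float64(-365.4))
sB (np.float64(-113.9), np.float64(-569.0))
SL (np.float64(-112.6), np.float64(-470.2))
SS (np.float64(-11.8), np.float64(-375.3))
```

View pics/t1.png

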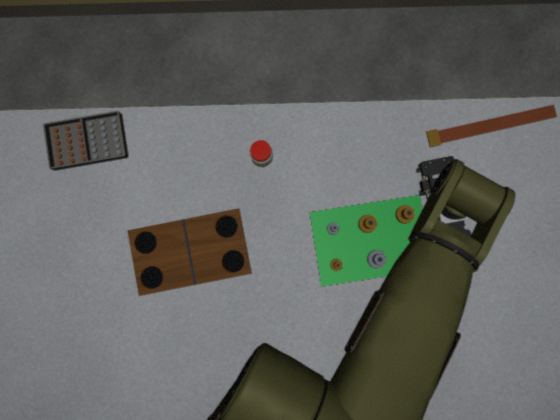

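Request:
jog_arm(deltas="0 0 35 0 60;0 0 75 0 60;0 0 115 0 60;0 0 145 0 60;0 0 165 0 60;0 0 176 0 60;0 0 176 0 60;0 0 176 0 24;0 0 176 0 24;0 0 176 0 24", squeeze=35)

```text
clock: 2.65
eef_pos: [612.1, -326.1, 44.0]
eef_rot: [3.141, 0.0, 1.743]
wrist_force: [0.1, -0.5, -0.1]
finger_gap: 33.1
```

```bash
python3 - <<'E'
from h import *
p_,_=optics.camera("scene");cv2.imwrite("pics/s1.png",cv2.resize(p_[150:360,40:320,::-1],None,fx=2.5,fy=2.5))
E
```

```text
(no output)
```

View pics/s1.png

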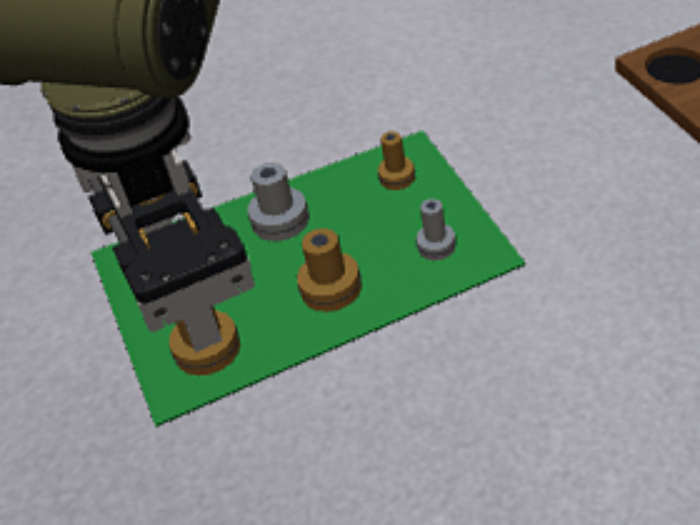

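The fingers straddle the stem of the large die at the lower left, above its foot. I'll finish closing and lift.

Request:
jog_arm(deltas="0 0 0 0 20;0 0 0 0 20;0 0 0 0 20;0 0 -8 0 20;0 0 -25 0 20;0 0 -50 0 20;0 0 -80 0 20;0 0 -110 0 20;0 0 -110 0 20;0 0 -110 0 20", squeeze=35)

```text
clock: 3.95
eef_pos: [611.5, -325.8, 152.2]
eef_rot: [-3.14, -0.001, 1.743]
wrist_force: [0.2, 0.3, -5.2]
finger_gap: 27.2
```

Request:
jog_arm(deltas="30 4 0 0 20;80 10 0 0 20;135 17 0 0 20;190 24 0 0 20;245 30 0 0 20;300 37 0 0 20;355 44 0 0 20;405 50 0 0 20;445 55 0 0 20;464 57 0 0 20")

```text
clock: 5.2
eef_pos: [587.8, 142.6, 152.0]
eef_rot: [-3.139, -0.0, 1.745]
wrist_force: [0.2, -0.9, -4.6]
finger_gap: 27.7
```

```bash
cat >> h.py <<'E'
th=.1723;c0=np.array([526.3,236.5]);X_=np.array([np.cos(th),np.sin(th)]);Y_=np.array([-X_[1],X_[0]])
def cf(q):q=np.array(q)[:2]-c0;return round(float(q@X_),1),round(float(q@Y_),1)
def snap(n,name,box=None,f=1):
    p,d=optics.camera(n); 
    if box: u0,v0,u1,v1=box;p=p[v0:v1,u0:u1]
    cv2.imwrite(f"pics/{name}.png",cv2.resize(p[:,:,::-1],None,fx=f,fy=f,interpolation=cv2.INTER_CUBIC)); return d
E
python3 - <<'E'
from h import *
s=manip.read_state();print(cf(s['eef_pos']),s['eef_pos'])
snap("scene","s2",(230,60,500,260),2.5)
E
```

```text
(44.5, -103.1) [587.84620929 142.60396762 151.98700066]
```

View pics/s2.png

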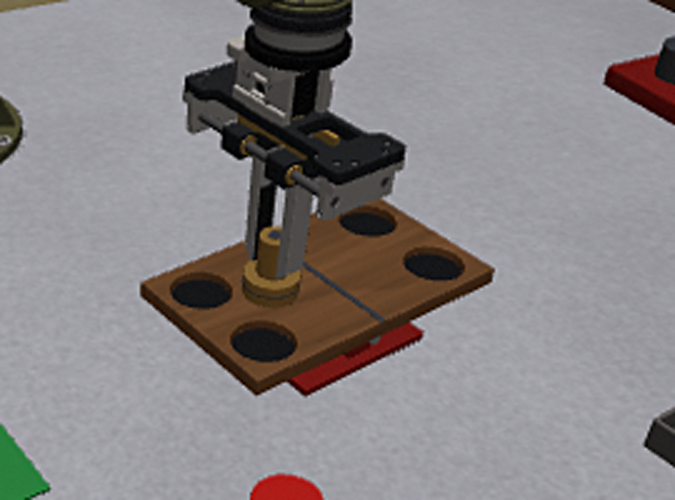

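Request:
jog_arm(deltas="0 0 12 0 20;0 0 28 0 20;0 0 42 0 20;0 0 50 0 20;0 0 54 0 20;0 0 57 0 20;0 0 60 0 20;0 0 60 0 20;0 0 60 0 20;0 0 60 0 20")

```text
clock: 6.5
eef_pos: [588.8, 140.8, 93.6]
eef_rot: [3.141, 0.0, 1.743]
wrist_force: [-0.1, 0.5, -6.3]
finger_gap: 27.5
```

```bash
python3 - <<'E'
from h import *
s=manip.read_state();print(cf(s['eef_pos']),s['eef_pos'],s['wrist_force'],s['moment'])
snap("scene","s3",(270,90,450,230),4)
snap("top","t3",(120,190,270,310),4)
E
```

```text
(45.1, -105.0) [588.7782048  140.81401638  93.63279293] [-0.10429196  0.45051783 -6.33457244] [-0.07641992 -0.0965734  -0.01399356]
```

View pics/s3.png

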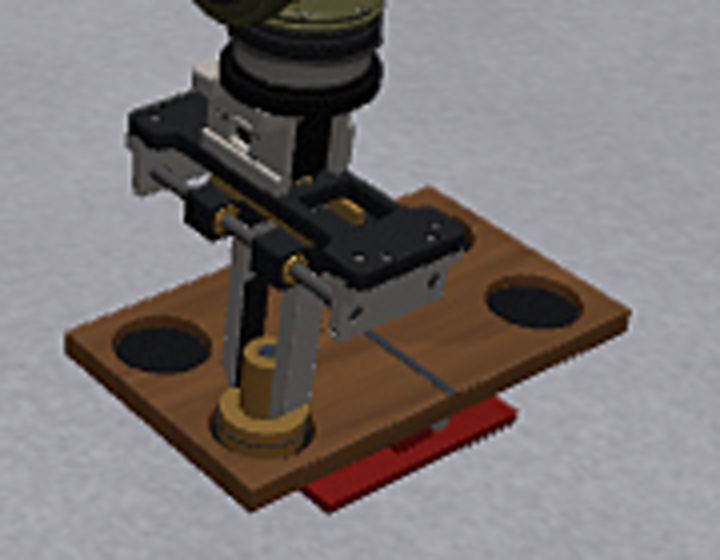

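View pics/t3.png

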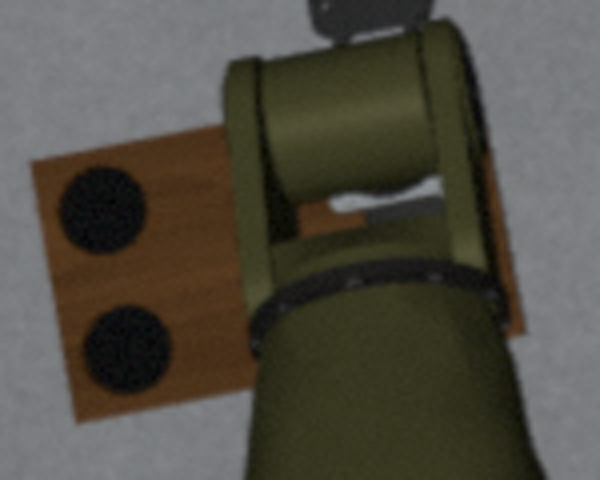

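The die is centered at the entrance to its seat. Next I'll lower it slowly, letting that side sink.

Request:
jog_arm(deltas="0 0 1.5 0 20;0 0 3 0 20;0 0 4.5 0 20;0 0 6 0 20;0 0 7.5 0 20;0 0 8.5 0 20;0 0 9.5 0 20;0 0 10 0 20;0 0 10 0 20;0 0 10 0 20")

```text
clock: 7.85
eef_pos: [588.8, 140.7, 83.9]
eef_rot: [3.141, 0.0, 1.743]
wrist_force: [-2.7, -4.5, 4.8]
finger_gap: 27.5
```

```bash
python3 - <<'E'
from h import *
s=manip.read_state();print(cf(s['eef_pos']),s['eef_pos'],s['wrist_force'],s['moment'])
snap("scene","s4",(270,90,450,230),4)
E
```

```text
(45.2, -105.1) [588.83663676 140.72106903  83.86452137] [-2.67537232 -4.54755247  4.84490074] [-0.86172736  0.49411874  0.0523431 ]
```

View pics/s4.png

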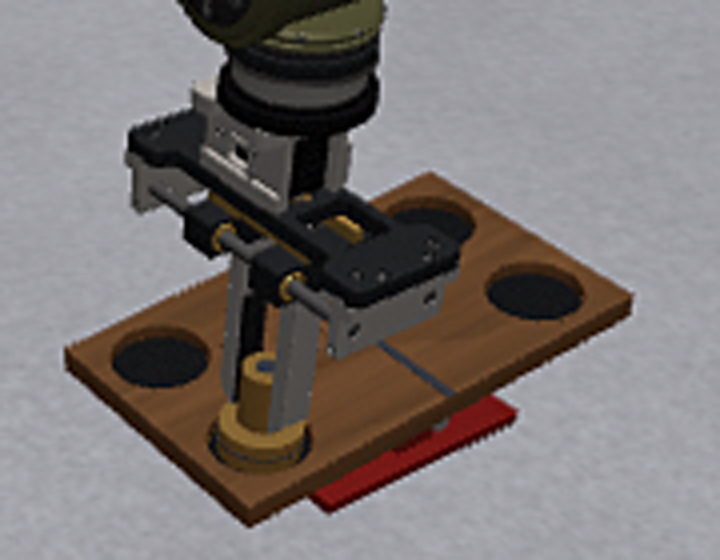

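The carrier has tipped and is supporting the die (wrist force +4.8 N), so I can release it.

Request:
jog_arm(deltas="0 0 0 0 35;0 0 0 0 56;0 0 0 0 56;0 0 0 0 56;0 0 -10 0 56;0 0 -30 0 56;0 0 -50 0 56;0 0 -80 0 56;0 0 -115 0 56;0 0 -115 0 56")

```text
clock: 9.15
eef_pos: [589.7, 141.0, 202.0]
eef_rot: [3.136, -0.0, 1.743]
wrist_force: [-0.1, 0.2, -0.1]
finger_gap: 56.1
```

```bash
python3 - <<'E'
from h import *
s=manip.read_state();print(cf(s['eef_pos']),s['eef_pos'],s['wrist_force'],s['moment'])
snap("scene","s5",(270,90,450,230),4)
E
```

```text
(46.1, -104.9) [589.68221811 141.04201236 201.96659773] [-0.10655064  0.18012855 -0.05916279] [-0.02962405 -0.06744439 -0.04337458]
```

View pics/s5.png

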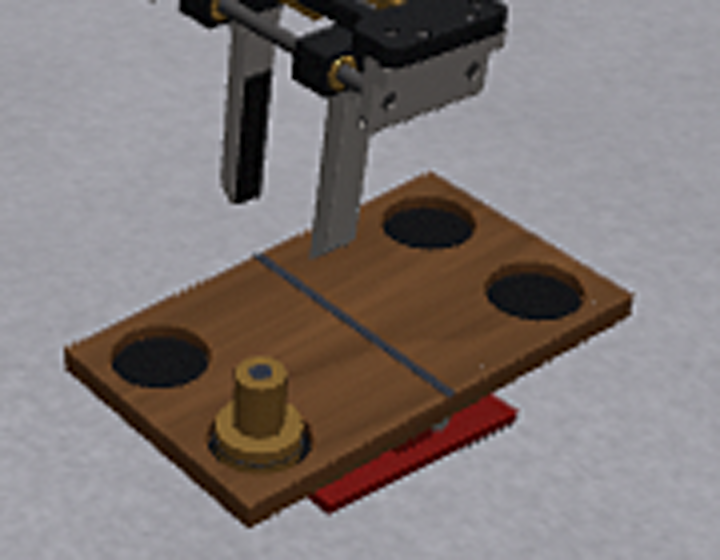

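The first large die is seated and the carrier is tipped. Now the second large die.

Request:
jog_arm(deltas="-25 -4 0 0 60;-70 -12 0 0 60;-120 -21 0 0 60;-170 -29 0 0 60;-220 -38 0 0 60;-270 -46 0 0 60;-315 -54 0 0 60;-345 -59 0 0 60;-362 -62 0 0 60;-362 -62 0 0 60")

```text
clock: 10.45
eef_pos: [589.4, -226.7, 197.7]
eef_rot: [-3.141, -0.001, 1.742]
wrist_force: [-0.4, 0.4, -0.3]
finger_gap: 59.9
```

Request:
jog_arm(deltas="0 0 25 0 60;0 0 65 0 60;0 0 105 0 60;0 0 130 0 60;0 0 147 0 60;0 0 155 0 60;0 0 155 0 60;0 0 155 0 20;0 0 155 0 20;0 0 155 0 20")

```text
clock: 11.7
eef_pos: [589.7, -226.5, 43.9]
eef_rot: [3.141, 0.0, 1.743]
wrist_force: [-0.6, -0.0, 0.9]
finger_gap: 33.8
```

```bash
python3 - <<'E'
from h import *
s=manip.read_state();print(cf(s['eef_pos']),s['eef_pos'],s['wrist_force'],s['finger_gap'])
snap("scene","s6",(40,150,320,360),2.5)
E
```

```text
(-16.9, -467.1) [ 589.70238608 -226.54421772   43.86789038] [-0.64546897 -0.0025502   0.87973367] 33.790818268690586
```

View pics/s6.png

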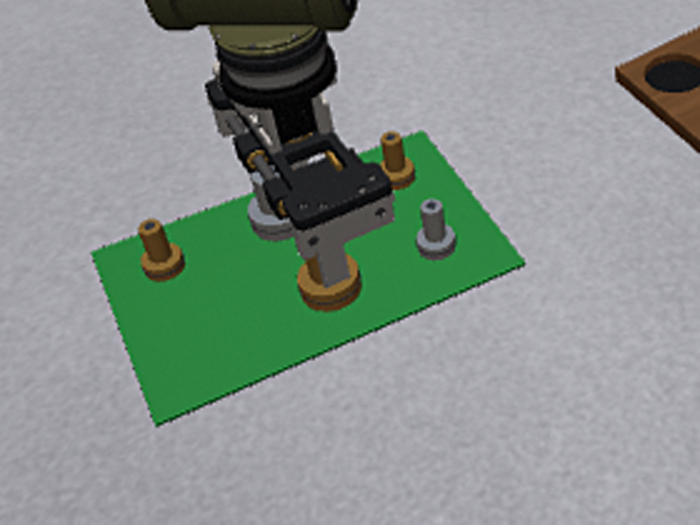

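Request:
jog_arm(deltas="0 0 0 0 20;0 0 0 0 20;0 0 0 0 20;0 0 -8 0 20;0 0 -25 0 20;0 0 -50 0 20;0 0 -80 0 20;0 0 -110 0 20;0 0 -130 0 20;0 0 -130 0 20", squeeze=35)

```text
clock: 13.0
eef_pos: [590.1, -226.6, 175.6]
eef_rot: [3.139, 0.002, 1.743]
wrist_force: [-0.2, 0.4, -3.9]
finger_gap: 27.6
```

Request:
jog_arm(deltas="25 3 0 0 20;70 8 0 0 20;120 13 0 0 20;170 18 0 0 20;220 24 0 0 20;270 29 0 0 20;315 34 0 0 20;350 38 0 0 20;375 41 0 0 20;386 42 0 0 20")

```text
clock: 14.25
eef_pos: [563.8, 162.8, 172.6]
eef_rot: [-3.14, -0.0, 1.745]
wrist_force: [-0.3, -0.5, -4.4]
finger_gap: 27.6
```

Request:
jog_arm(deltas="20 2 0 0 20;55 6 0 0 20;95 11 0 0 20;130 14 0 0 20;160 17 0 0 20;177 19 0 0 20;186 20 0 0 20;186 20 15 0 20;186 20 32 0 20;186 20 40 0 20")

```text
clock: 15.5
eef_pos: [552.4, 346.7, 131.3]
eef_rot: [-3.139, 0.001, 1.742]
wrist_force: [0.3, -0.6, -4.3]
finger_gap: 27.5
```

```bash
python3 - <<'E'
from h import *
s=manip.read_state();print(cf(s['eef_pos']),s['eef_pos'],s['wrist_force'],s['finger_gap'])
snap("scene","s7",(270,70,450,230),4)
E
```

```text
(44.6, 104.1) [552.41886161 346.69458522 131.32553612] [ 0.30508177 -0.61710217 -4.27541377] 27.493191502198236
```

View pics/s7.png

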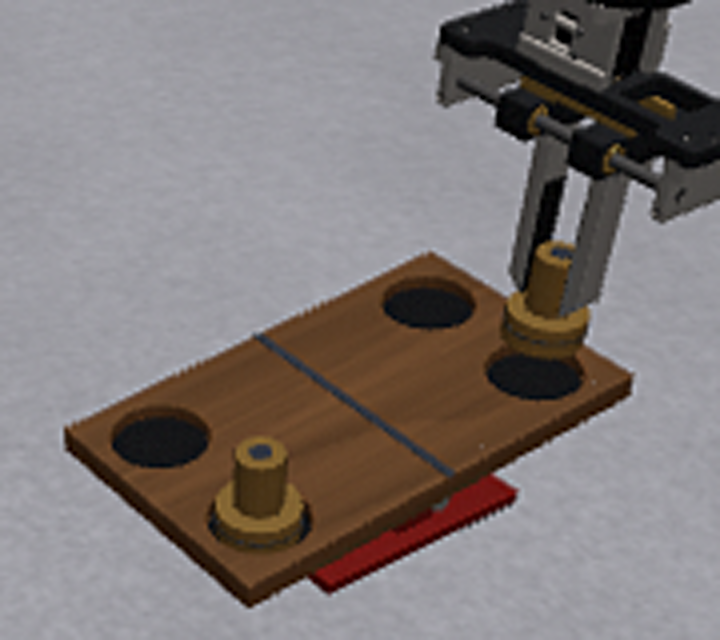

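Request:
jog_arm(deltas="0 0 8 0 20;0 0 18 0 20;0 0 25 0 20;0 0 29 0 20;0 0 32 0 20;0 0 34 0 20;0 0 36 0 20;0 0 38 0 20;0 0 38 0 20;0 0 38 0 20")

```text
clock: 16.8
eef_pos: [552.8, 347.8, 95.6]
eef_rot: [3.141, -0.0, 1.743]
wrist_force: [0.4, 1.5, -1.3]
finger_gap: 27.2
```

```bash
python3 - <<'E'
from h import *
s=manip.read_state();print(cf(s['eef_pos']),s['eef_pos'],s['wrist_force'],s['finger_gap'])
snap("scene","s8",(270,70,450,230),4)
E
```

```text
(45.2, 105.1) [552.83582666 347.83507559  95.60990452] [ 0.40649637  1.5111491  -1.27310774] 27.24466532929871
```

View pics/s8.png

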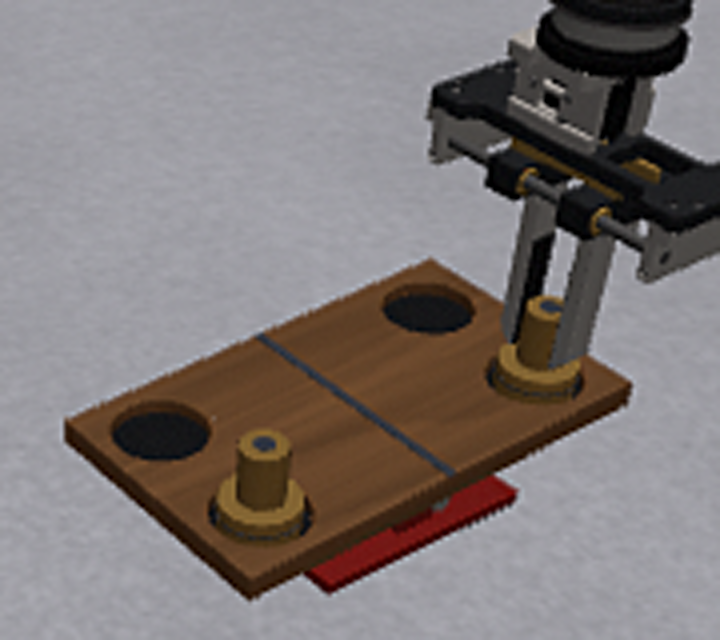

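Request:
jog_arm(deltas="0 0 1 0 20;0 0 2 0 20;0 0 3 0 20;0 0 4 0 20;0 0 5 0 20;0 0 5 0 20;0 0 5 0 20;0 0 5 0 20;0 0 5 0 20;0 0 5 0 20")

```text
clock: 18.1
eef_pos: [552.8, 347.8, 90.5]
eef_rot: [3.141, -0.0, 1.743]
wrist_force: [-0.7, 4.3, 1.6]
finger_gap: 27.3
```

```bash
python3 - <<'E'
from h import *
s=manip.read_state();print(cf(s['eef_pos']),s['eef_pos'],s['wrist_force'],s['finger_gap'])
snap("scene","s9",(270,70,450,230),4)
E
```

```text
(45.2, 105.1) [552.83028398 347.75665761  90.51980524] [-0.73719794  4.28903006  1.58363268] 27.274999435937378
```

View pics/s9.png

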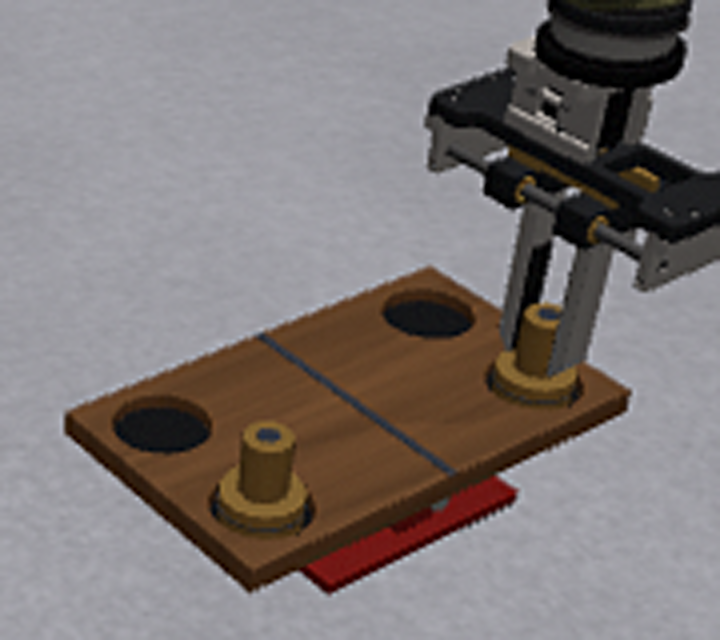

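Request:
jog_arm(deltas="0 0 0 0 35;0 0 0 0 56;0 0 0 0 56;0 0 0 0 56;0 0 -10 0 56;0 0 -30 0 56;0 0 -50 0 56;0 0 -80 0 56;0 0 -110 0 56;0 0 -110 0 56")

```text
clock: 19.4
eef_pos: [553.6, 348.2, 204.3]
eef_rot: [3.136, -0.002, 1.743]
wrist_force: [-0.1, -0.3, -0.5]
finger_gap: 56.6
```

```bash
python3 - <<'E'
from h import *
s=manip.read_state();print(cf(s['eef_pos']),s['eef_pos'],s['wrist_force'],s['finger_gap'])
d=snap("scene","s10",(270,70,450,230),4)
W=world(d,optics.get_calibration("scene"))[70:230,270:450].reshape(-1,3)
q=W[:,:2]-c0; x=q@X_;y=q@Y_;z=W[:,2]
m=(abs(x)<80)&(abs(y)<140)&(abs(z-61)<9)
for x0 in(-45,45):
  for y0 in(-105,105): m&=np.hypot(x-x0,y-y0)>35
A=np.c_[x[m],y[m],np.ones(m.sum())];k=np.linalg.lstsq(A,z[m],rcond=None)[0];print("tilt y,x, z0",k)
for y0 in(-105,105):
    m=(np.hypot(x-45,y-y0)<22)&(abs(z-107)<6);print(y0,m.sum(),x[m].mean(),y[m].mean(),z[m].mean())
E
```

```text
(46.0, 105.4) [553.56053651 348.21673812 204.32164195] [-0.05554835 -0.30487827 -0.47836172] 56.605252496656696
tilt y,x, z0 [4.03212623e-04 4.31515232e-04 6.09588241e+01]
-105 107 48.004974202083844 -106.756030035472 106.18122258348717
105 81 47.76460654537625 102.14175885296038 106.02685161727057
```

View pics/s10.png

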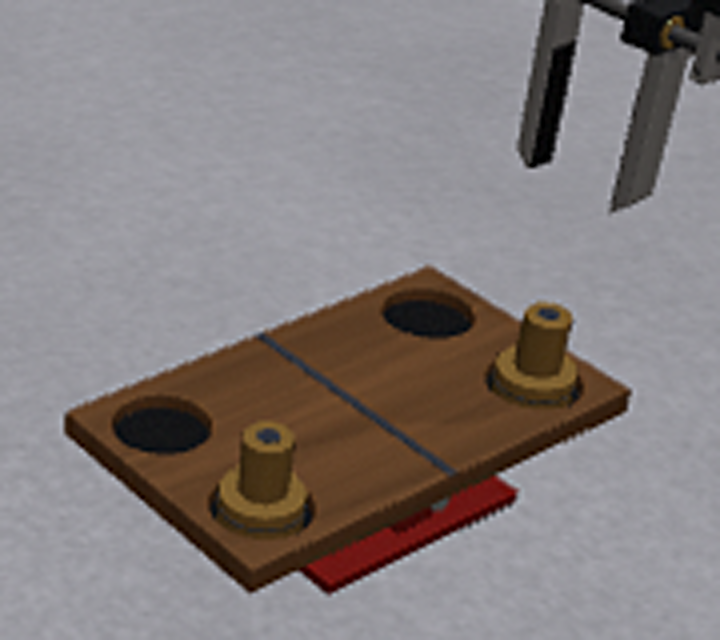

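The carrier is level (tilt 0.0004) and both large dies are seated, with tops at 106 mm against 107 expected. Next is the small die nearest the carrier.

Request:
jog_arm(deltas="-30 -10 0 0 50;-80 -26 0 0 50;-135 -44 0 0 50;-190 -61 0 0 50;-245 -79 0 0 50;-300 -97 0 0 50;-355 -115 0 0 50;-410 -133 0 0 50;-450 -146 0 0 50;-470 -152 0 0 50")

```text
clock: 20.7
eef_pos: [482.5, -143.2, 199.7]
eef_rot: [-3.14, -0.001, 1.741]
wrist_force: [-0.3, -0.5, 0.8]
finger_gap: 50.3
```

Request:
jog_arm(deltas="0 0 25 0 50;0 0 65 0 50;0 0 105 0 50;0 0 135 0 50;0 0 152 0 50;0 0 160 0 50;0 0 163 0 50;0 0 163 0 50;0 0 163 0 50;0 0 163 0 50")

```text
clock: 21.95
eef_pos: [483.6, -141.4, 37.9]
eef_rot: [3.141, 0.0, 1.743]
wrist_force: [0.1, -0.5, 0.1]
finger_gap: 50.2
```

```bash
python3 - <<'E'
from h import *
s=manip.read_state();print(cf(s['eef_pos']),s['eef_pos'],s['wrist_force'],s['finger_gap'])
snap("scene","s11",(100,150,300,300),3.5)
E
```

```text
(-106.8, -365.0) [ 483.63895987 -141.41018541   37.85680043] [ 0.1284386  -0.5035093   0.14203354] 50.211218123053435
```

View pics/s11.png

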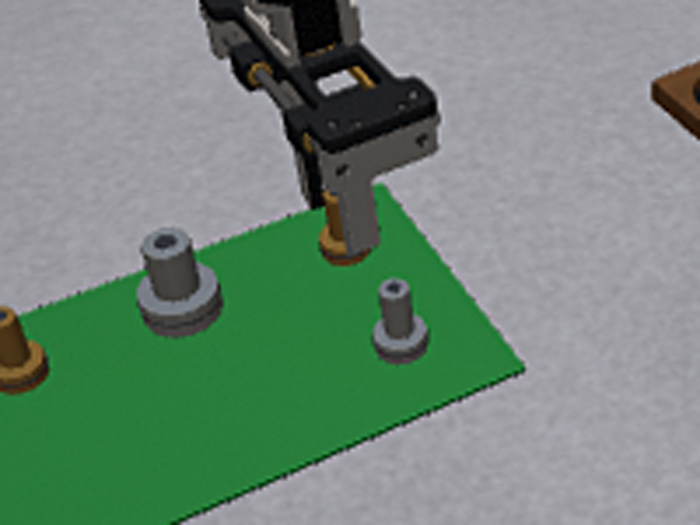

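Request:
jog_arm(deltas="0 0 0 0 12;0 0 0 0 12;0 0 0 0 12;0 0 0 0 12;0 0 0 0 12;0 0 0 0 12;0 0 -8 0 12;0 0 -25 0 12;0 0 -55 0 12;0 0 -85 0 12", squeeze=30)

```text
clock: 23.25
eef_pos: [483.5, -141.4, 124.5]
eef_rot: [3.141, 0.0, 1.743]
wrist_force: [0.7, 0.1, -1.7]
finger_gap: 17.1
```

```bash
python3 - <<'E'
from h import *
s=manip.read_state();print(cf(s['eef_pos']),s['eef_pos'],s['wrist_force'],s['finger_gap'])
snap("scene","s12",(100,130,300,280),3.5)
E
```

```text
(-107.0, -364.9) [ 483.46980431 -141.36925838  124.53111898] [ 0.74976339  0.05608315 -1.65147247] 17.102441280326445
```

View pics/s12.png

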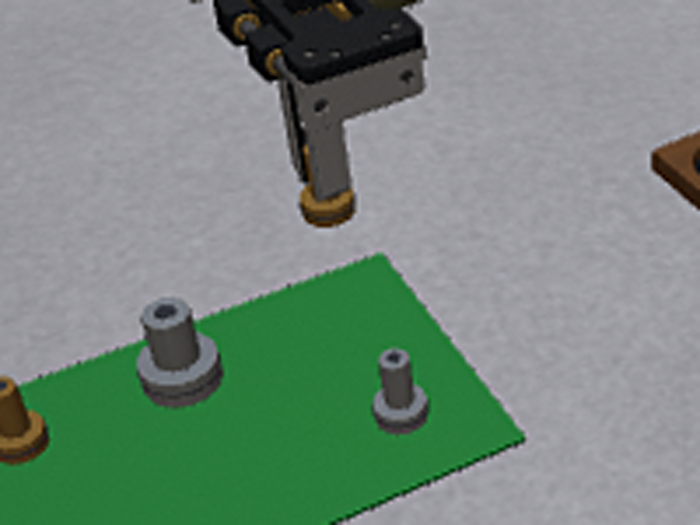

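Request:
jog_arm(deltas="5 1 -20 0 12;25 6 -25 0 12;60 14 -25 0 12;100 24 -25 0 12;145 35 -25 0 12;190 45 -25 0 12;225 54 -25 0 12;250 60 -25 0 12;260 62 -25 0 12;260 62 -10 0 12")

```text
clock: 24.55
eef_pos: [500.5, 125.5, 132.8]
eef_rot: [3.139, 0.0, 1.743]
wrist_force: [-0.1, 0.4, -2.1]
finger_gap: 17.5
```

```bash
python3 - <<'E'
from h import *
s=manip.read_state();print(cf(s['eef_pos']),s['eef_pos'],s['wrist_force'],s['finger_gap'])
snap("scene","s13",(270,70,450,230),4)
E
```

```text
(-44.5, -105.0) [500.46754941 125.47322663 132.79196423] [-0.1292739   0.43633922 -2.13890688] 17.541708493633717
```

View pics/s13.png

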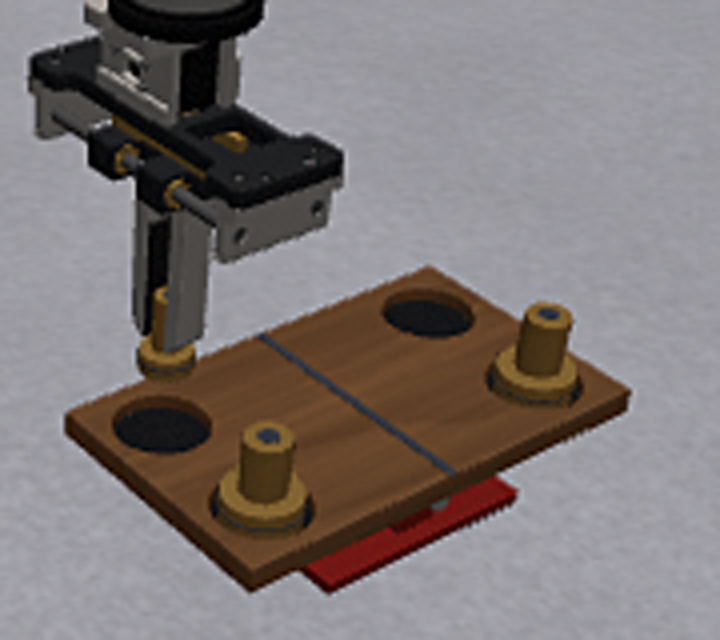

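Request:
jog_arm(deltas="0 0 10 0 12;0 0 23 0 12;0 0 34 0 12;0 0 41 0 12;0 0 45 0 12;0 0 47.5 0 12;0 0 49.5 0 12;0 0 51 0 12;0 0 52.5 0 12;0 0 53 0 12")

```text
clock: 25.85
eef_pos: [500.1, 125.4, 79.5]
eef_rot: [3.141, 0.0, 1.743]
wrist_force: [-0.2, -0.8, -0.0]
finger_gap: 17.5
```

```bash
python3 - <<'E'
from h import *
s=manip.read_state();print(cf(s['eef_pos']),s['eef_pos'],s['wrist_force'],s['finger_gap'])
snap("scene","s14",(270,70,450,230),4)
E
```

```text
(-44.8, -105.0) [500.1430517  125.38819995  79.49945572] [-0.21884533 -0.7691106  -0.00295491] 17.466335553258805
```

View pics/s14.png

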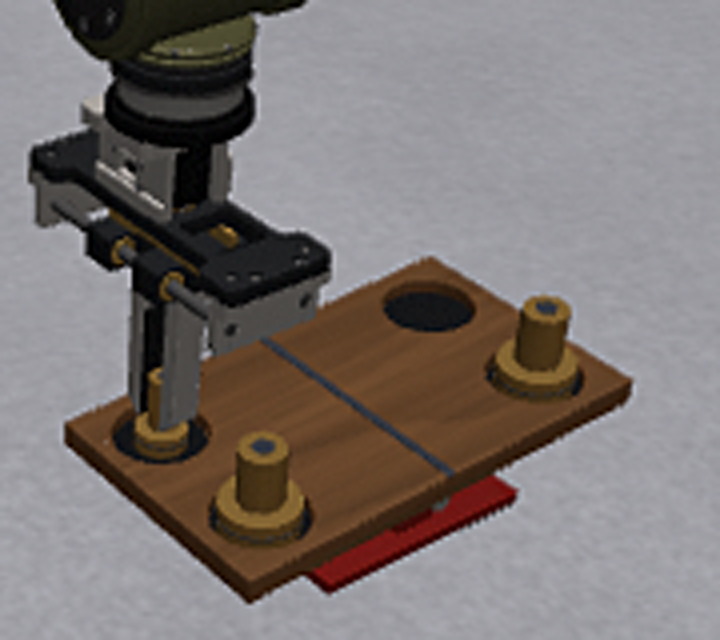

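The die is in its seat and fully supported (wrist force about 0), so I'll release it.

Request:
jog_arm(deltas="0 0 0 0 25;0 0 0 0 46;0 0 0 0 46;0 0 0 0 46;0 0 -10 0 46;0 0 -30 0 46;0 0 -50 0 46;0 0 -80 0 46;0 0 -110 0 46;0 0 -120 0 46")

```text
clock: 27.15
eef_pos: [500.5, 125.5, 201.5]
eef_rot: [3.139, -0.0, 1.743]
wrist_force: [-0.9, -0.1, -1.3]
finger_gap: 45.8
```

```bash
python3 - <<'E'
from h import *
s=manip.read_state();print(cf(s['eef_pos']),s['eef_pos'],s['wrist_force'],s['finger_gap'])
snap("scene","s15",(270,70,450,230),4)
E
```

```text
(-44.4, -104.9) [500.5202494  125.54665328 201.51006375] [-0.85497774 -0.14182591 -1.33824465] 45.848871602117015
```

View pics/s15.png

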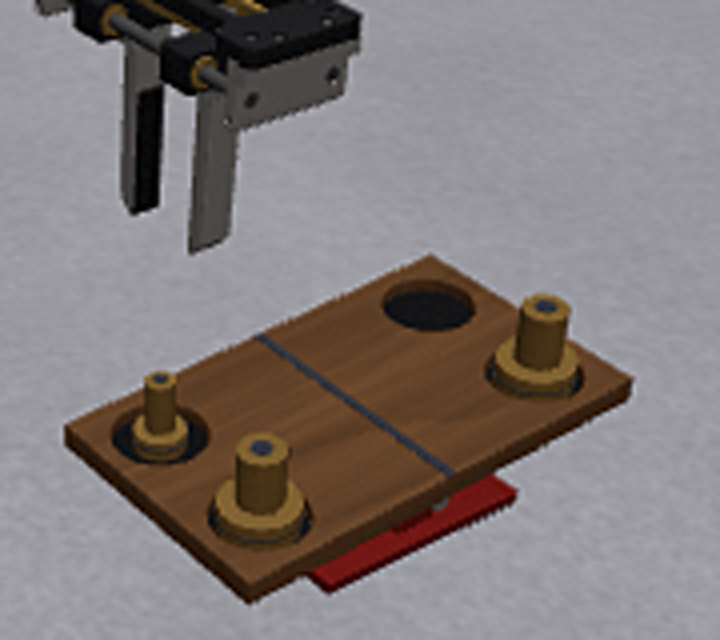

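Request:
jog_arm(deltas="-30 -4 0 0 50;-80 -12 0 0 50;-135 -20 0 0 50;-190 -28 0 0 50;-245 -36 0 0 50;-300 -45 0 0 50;-355 -53 0 0 50;-405 -60 0 0 50;-445 -66 0 0 50;-464 -69 0 0 50")

```text
clock: 28.45
eef_pos: [510.9, -345.0, 198.0]
eef_rot: [-3.14, -0.001, 1.741]
wrist_force: [-0.4, 0.6, -0.3]
finger_gap: 49.9
```

Request:
jog_arm(deltas="0 0 25 0 50;0 0 65 0 50;0 0 105 0 50;0 0 135 0 50;0 0 152 0 50;0 0 160 0 50;0 0 162 0 50;0 0 162 0 50;0 0 162 0 50;0 0 162 0 50")

```text
clock: 29.7
eef_pos: [511.6, -343.7, 37.9]
eef_rot: [3.141, 0.0, 1.743]
wrist_force: [-0.5, -0.3, -0.5]
finger_gap: 50.0
```

```bash
python3 - <<'E'
from h import *
s=manip.read_state();print(cf(s['eef_pos']),s['eef_pos'],s['wrist_force'],s['finger_gap'])
snap("scene","s16",(40,150,240,300),3.5)
E
```

```text
(-114.0, -569.1) [ 511.58697456 -343.66470007   37.88934157] [-0.54544603 -0.34405487 -0.48052772] 49.99418307125605
```

View pics/s16.png

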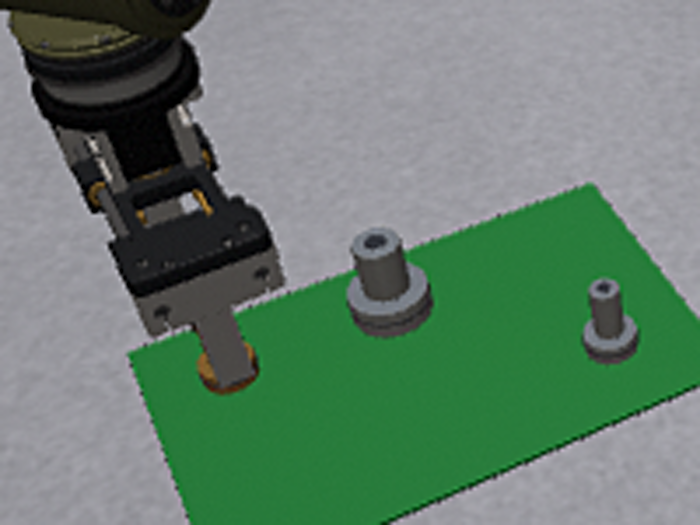

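Request:
jog_arm(deltas="0 0 0 0 12;0 0 0 0 12;0 0 0 0 12;0 0 0 0 12;0 0 0 0 12;0 0 -8 0 12;0 0 -25 0 12;0 0 -60 0 12;0 0 -100 0 12;0 0 -135 0 12", squeeze=30)

```text
clock: 31.0
eef_pos: [511.5, -343.6, 175.4]
eef_rot: [3.14, 0.001, 1.743]
wrist_force: [-0.3, -0.8, -1.6]
finger_gap: 17.5
```

Request:
jog_arm(deltas="25 2 0 0 12;70 7 0 0 12;120 12 0 0 12;170 17 0 0 12;220 22 0 0 12;270 27 0 0 12;320 32 0 0 12;365 37 0 0 12;400 41 0 0 12;420 43 0 0 12")

```text
clock: 32.25
eef_pos: [481.8, 79.3, 173.8]
eef_rot: [3.14, 0.0, 1.744]
wrist_force: [-0.0, -0.0, -1.7]
finger_gap: 17.2
```

Request:
jog_arm(deltas="20 2 0 0 12;60 6 0 0 12;105 11 0 0 12;150 15 0 0 12;195 20 0 0 12;230 24 0 0 12;248 25 0 0 12;254 26 0 0 12;254 26 15 0 12;254 26 30 0 12")

```text
clock: 33.5
eef_pos: [464.1, 331.3, 141.2]
eef_rot: [-3.141, 0.0, 1.742]
wrist_force: [0.9, -0.6, -0.9]
finger_gap: 17.3
```

```bash
python3 - <<'E'
from h import *
s=manip.read_state();print(cf(s['eef_pos']),s['eef_pos'],s['wrist_force'],s['finger_gap'])
snap("scene","s17",(270,70,450,230),4)
E
```

```text
(-45.0, 104.0) [464.13781097 331.27175687 141.16994112] [ 0.87440241 -0.63505914 -0.92998324] 17.32687879361045
```

View pics/s17.png

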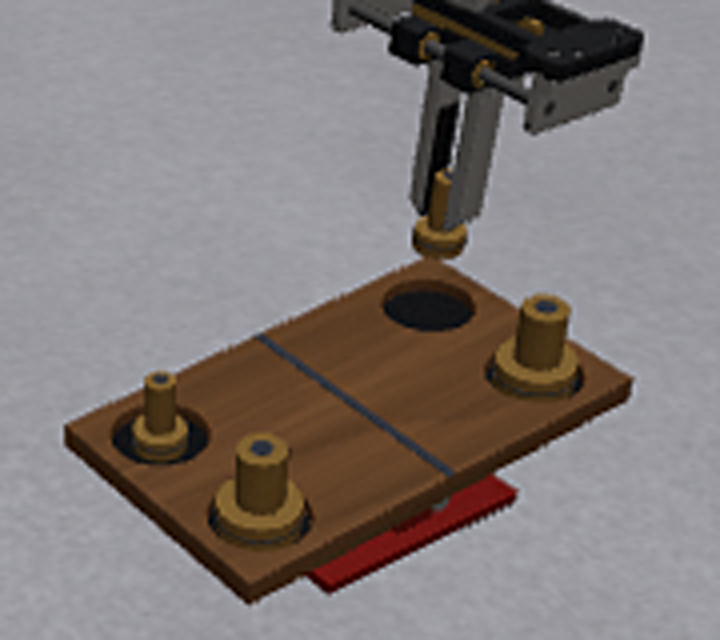

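Request:
jog_arm(deltas="0 0 12 0 12;0 0 28 0 12;0 0 39 0 12;0 0 45 0 12;0 0 49 0 12;0 0 51.5 0 12;0 0 54 0 12;0 0 56 0 12;0 0 57.5 0 12;0 0 58 0 12")

```text
clock: 34.8
eef_pos: [464.2, 332.4, 84.5]
eef_rot: [3.141, -0.0, 1.743]
wrist_force: [-0.8, 0.7, -0.2]
finger_gap: 17.2
```

```bash
python3 - <<'E'
from h import *
s=manip.read_state();print(cf(s['eef_pos']),s['eef_pos'],s['wrist_force'],s['finger_gap'])
snap("scene","s18",(270,70,450,230),4)
E
```

```text
(-44.8, 105.1) [464.18736971 332.39216516  84.52545363] [-0.77851018  0.73154212 -0.23779362] 17.167320903694115
```

View pics/s18.png

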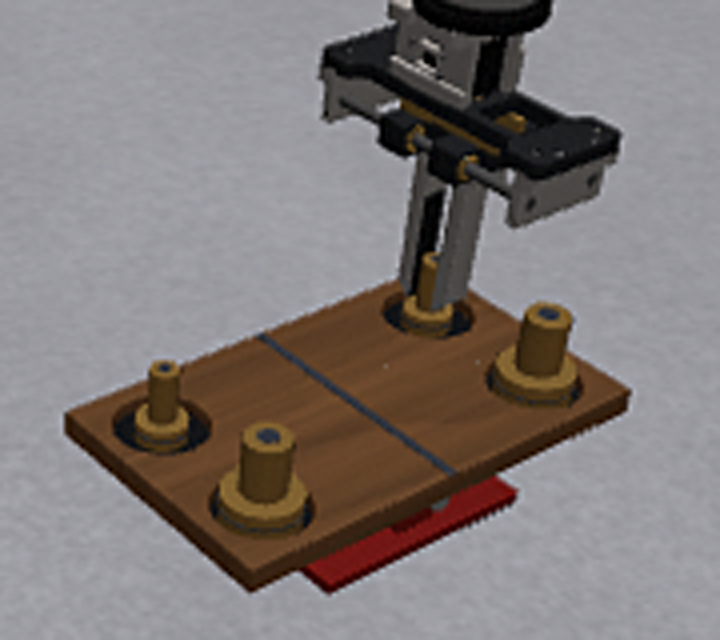

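It looks level and supported. I'll release and back away.

Request:
jog_arm(deltas="0 0 0 0 25;0 0 0 0 46;0 0 0 0 46;0 0 0 0 46;0 0 -10 0 46;0 0 -30 0 46;0 0 -55 0 46;0 0 -85 0 46;0 0 -120 0 46;0 0 -150 0 46")

```text
clock: 36.1
eef_pos: [464.1, 332.3, 236.6]
eef_rot: [3.14, -0.0, 1.743]
wrist_force: [0.4, -0.5, 0.8]
finger_gap: 46.2
```

```bash
python3 - <<'E'
from h import *
s=manip.read_state();print(s['clock'],cf(s['eef_pos']),s['eef_pos'],s['wrist_force'],s['finger_gap'])
d=snap("scene","s19")
cal=optics.get_calibration("scene");W=world(d,cal)
W0=world(np.load("pics/scene0.npy"),cal)
for k,b in dict(SL=(135,210,165,250),SS=(203,225,225,255),jar=(320,245,365,305)).items():
    u0,v0,u1,v1=b
    def f(W):
        s=W[v0:v1,u0:u1].reshape(-1,3);s=s[s[:,2]>12];return s.mean(0).round(1),len(s)
    print(k,f(W0),f(W))
W=W[70:230,270:450].reshape(-1,3)
q=W[:,:2]-c0; x=q@X_;y=q@Y_;z=W[:,2]
m=(abs(x)<80)&(abs(y)<140)&(abs(z-61)<9)
for x0 in(-45,45):
  for y0 in(-105,105): m&=np.hypot(x-x0,y-y0)>35
A=np.c_[x[m],y[m],np.ones(m.sum())];print("tilt",np.linalg.lstsq(A,z[m],rcond=None)[0])
for x0,h in((45,107),(-45,99)):
  for y0 in(-105,105):
    m=(np.hypot(x-x0,y-y0)<22)&(abs(z-h)<6);print(x0,y0,m.sum(),x[m].mean(),y[m].mean(),z[m].mean())
E
```

```text
36.1 (-44.9, 105.1) [464.08436968 332.32471544 236.64867488] [ 0.3732168  -0.47068568  0.8437627 ] 46.184662690264474
SL (array([ 509.3, -246.3,   37.3]), 530) (array([ 520.3, -247.4,   49.1]), 514)
SS (array([ 590.1, -137.3,   35.4]), 246) (array([ 590.1, -137.4,   35.6]), 245)
jar (array([793.9,  38.4,  66.8]), 1418) (array([795.1,  37.4,  68.4]), 1425)
tilt [1.55105648e-03 1.20096943e-03 6.09321933e+01]
45 -105 103 47.71498652233512 -106.93932549081643 106.20239104058848
45 105 87 47.78313371215658 102.17050600009445 105.89939397671613
-45 -105 43 -42.44763504454571 -106.2204295213022 97.61142615222616
-45 105 34 -42.12251796103364 103.0471814729093 97.68743137359417
```

View pics/s19.png

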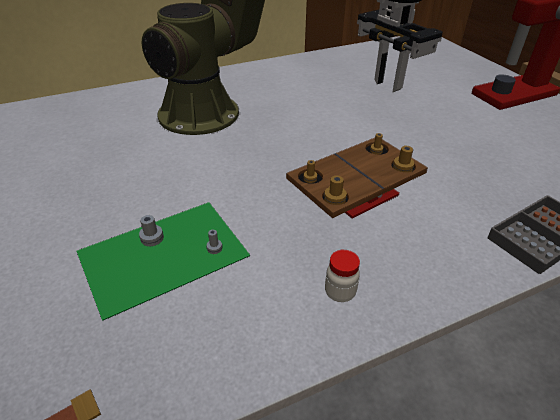

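The scene shows all four dies standing in their seats and the carrier level. The steel dies stand at (150,230) and (213,240), and the jar at (343,275). The steel_large mean differs from the start image, so I'll recheck it with robust statistics.

```bash
python3 - <<'E'
from h import *
for n,B in(("scene",dict(SL=(135,210,165,250),SS=(203,225,225,255),jar=(320,245,365,305))),("top",dict(SL=(362,243,394,275)))):
    p,d=optics.camera(n);cal=optics.get_calibration(n);W=world(d,cal);W0=world(np.load(f"pics/{n}0.npy"),cal);p0=cv2.imread(f"pics/{n}0.png")[:,:,::-1]
    for k,(u0,v0,u1,v1) in B.items():
        def f(W):
            s=W[v0:v1,u0:u1].reshape(-1,3);s=s[(s[:,2]>12)&(s[:,2]<95)];return np.median(s,0).round(1),s.max(0).round(),len(s)
        print(n,k,f(W0),f(W),"imgdiff",np.abs(p[v0:v1,u0:u1].astype(int)-p0[v0:v1,u0:u1]).mean().round(1))
E
```

```text
scene SL (array([ 507.2, -246.2,   31.4]), array([ 596., -223.,   64.]), 530) (array([ 506.9, -247. ,   28.1]), array([ 522., -223.,   63.]), 502) imgdiff 2.9
scene SS (array([ 586.2, -136.5,   25.5]), array([ 597., -120.,   55.]), 244) (array([ 586.1, -136.5,   25.8]), array([ 596., -120.,   54.]), 245) imgdiff 1.7
scene jar (array([793.7,  39.3,  63.8]), array([810.,  75.,  88.]), 1406) (array([793.9,  39.4,  63.2]), array([810.,  76.,  88.]), 1411) imgdiff 2.4
top SL (array([ 495.9, -243. ,   27. ]), array([ 519., -223.,   66.]), 280) (array([ 495.9, -243. ,   26.8]), array([ 519., -224.,   68.]), 278) imgdiff 3.3
```

Nothing has moved: the differing mean came from a large brass die that was in the crop before, plus outliers. Handing in.

```bash
python3 -c "
from cell import workorder
print(workorder.sign_off())"
```

```text
the job is handed in; nothing more can be done
None
```

I loaded all four brass dies and handed the job in; the clock stood at about 36 s of the 120 s allowed. The hand-in gives no verdict, so these are my own last checks.

- **Order:** The two large dies went in first, one on each side. I measured the carrier level (tilt about 0.0004 rad) before bringing either small die. I held each die until the carrier was carrying it, then released it.
- **Dies:** Each one reads within about 4 mm of its seat centre, including camera error. Tops are at about 106 mm for the large dies (107 mm expected) and 97.6 mm for the small ones (99 mm expected).
- **Carrier:** Final tilt is about 0.001 rad.
- **Steel dies and jar:** Their measured positions match the start image to within about 1 mm.
- **One disagreement:** The steel large die's average position first read about 11 mm off. A recheck using medians from both cameras showed it had not moved: the crop had originally included a neighbouring brass die, and there were a few bad depth readings.

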